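# Strip the worn drum from the bench sander

## Task

The drum on the bench sander is worn. First pull the square stop collar off the open end of the spindle and set it down in the shallow tray, then slide the drum off the spindle, carry it over and lay it gently in the empty V cradle, lengthwise in the V and centred so that it rests on both saddles. Slide both parts straight off without forcing the spindle, set them down without dropping them, and leave everything else where it is.

Things in the scene. Friction and masses are not known exactly. Their poses are not given: they have to be found in the camera images.
- sander: Grey bench drum sander, fixed to the table; its origin is on the table under the motor. A smooth round steel spindle, 20 mm across, runs level along the body's +y axis, its axis at x = 0, 160 mm above the table. The motor is a cylinder 110 mm across that ends at y = 50 mm, a neck 48 mm across follows to y = 70 mm; from there the bare spindle runs to its open end at y = 280 mm. No thread: parts slide along it by hand.
- spindle_tip (a point): Centre of the spindle's open end (sander frame x 0, y 280, z 160 mm), same axes as the sander.
- collar: Square aluminium stop collar, 60 x 60 mm across and 40 mm long, with a round bore of 28 mm along its y axis; origin at its centre. 0.2 to 0.4 kg. It hangs loose on the spindle near the open end, upright (z up), so its centre lies about 4 mm below the spindle's axis, its y axis along the spindle. Standing on a side face its centre is 30 mm above what it stands on.
- drum: Worn sanding drum on the spindle between motor and collar: a wooden tube with brown abrasive, 66 mm outside diameter (64 to 66 mm between the fingers), 100 mm long, bore 28 mm along its y axis; origin at its centre. 0.17 to 0.35 kg. It hangs loose on the spindle, its centre about 4 mm below the spindle's axis; the collar must come off first.
- tray: Shallow open steel tray, fixed, 150 x 150 mm outside, walls 5 mm thick, 18 mm high, inner floor 5 mm above the table; origin on the table under its centre, edges along its x and y axes.
- cradle_empty: Low wooden V cradle with nothing in it, fixed: a 85 x 100 mm base and two V-notched saddles, each 14 mm thick, centred 38 mm either side of the middle along its y axis, with a free gap of 62 mm between them; the tops of the saddles are 44 mm above the table. Origin on the table under its centre. The V (90 degrees) runs along the y axis; a drum lying in it has its centre at x = 0, about 59 mm above the table, its own axis along the cradle's y axis (either way round).
- cradle_full: The same kind of cradle, fixed, already holding the spare drum.
- spare_drum: Spare drum, same shape as the worn one, lying in the other cradle; top 92 mm above the table; origin at its centre. Not to be moved.
- mallet: Wooden joiner's mallet lying on the table: head 65 x 125 x 90 mm, handle to -x, origin under the head. Bystander.
- chisel: Wood chisel lying on the table, 255 mm long along its x axis, 30 mm thick. Bystander.
- offcut_a: Wooden offcut 45 x 100 x 45 mm, lying near or under the spindle; origin under its centre. Bystander.
- offcut_b: Wooden offcut 70 x 160 x 30 mm; origin under its centre. Bystander.
- trysquare: Try square lying flat, 110 mm wooden stock with a 190 mm steel blade, 18 mm thick. Bystander.
- plane: Hand plane, 240 x 62 mm, 110 mm high, origin under its centre. Bystander.

How it is judged:
On the way, in this order (a step that is already met when the one before it is completed fails the run):
1. the collar is off the spindle and set down, released, in the tray, with the drum still on the spindle (x of collar in the frame of tray between -0.052 and 0.052 m and y of collar in the frame of tray between -0.052 and 0.052 m and z of collar in the frame of tray between 0 and 0.042 m and linear speed of collar below 0.02 m/s and angular speed of collar below 0.2 rad/s and contact force between collar and the fingers below 0.5 N and x of drum in the frame of sander between -0.02 and 0.02 m and z of drum in the frame of sander between 0.14 and 0.18 m and y of drum in the frame of sander between 0.1 and 0.27 m), for 0.2 s.
2. the drum has been carried off the open end of the spindle, still at height (y of drum in the frame of sander above 0.33 m and height (world z) of drum above 0.09 m and contact force between drum and the fingers above 0.5 N), for 0.05 s.
At the end, for the whole second after the job is handed in: The drum lies at rest in the empty cradle: within 10 mm across and 15 mm lengthwise of its middle, axis within 0.12 rad of the V, centre 52 to 66 mm above the cradle's foot. The collar lies at rest inside the tray (centre within 52 mm of the tray's middle in x and y, at most 42 mm above the table) (x of drum in the frame of cradle_empty between -0.01 and 0.01 m and y of drum in the frame of cradle_empty between -0.015 and 0.015 m and z of drum in the frame of cradle_empty between 0.052 and 0.066 m and angle between the y axis of drum and the y axis of cradle_empty, either way round below 0.12 rad and linear speed of each of drum, collar below 0.02 m/s and angular speed of each of drum, collar below 0.2 rad/s and x of collar in the frame of tray between -0.052 and 0.052 m and y of collar in the frame of tray between -0.052 and 0.052 m and z of collar in the frame of tray between 0 and 0.042 m); the robot touches nothing.
It fails at once if the spindle is forced: collar or drum pressed against the sander with more than 60 N (contact force between any of collar, drum and sander above 60 N).
It fails at once if the collar or drum is rammed down: more than 60 N between drum and its cradle or collar and tray (contact force between drum and cradle_empty above 60 N or contact force between collar and tray above 60 N).
It fails at once if the collar or drum is dropped (falls out of the fingers by more than about 15 mm) ((contact force between collar and the fingers below 0.1 N and linear speed of collar above 0.55 m/s) or (contact force between drum and the fingers below 0.1 N and linear speed of drum above 0.55 m/s)).
It fails at once if the drum falls to the table (centre below 45 mm) (height (world z) of drum below 0.045 m).
It fails at once if the spare drum or another bystander is moved by more than 25 mm (distance of any of spare_drum, mallet, chisel, offcut_a, offcut_b, trysquare, plane from where it was at the start of the episode above 0.025 m).
It also fails if it takes over 64 s, if anything falls off the work surface, if the arm or the gripper's body presses on something with over 40 N, if the wrist force passes 120 N, or if a joint passes its speed limit or range.

## Robot

A 6-joint arm with a two-finger parallel gripper is mounted at the origin on the work surface. World frame = base frame: x ahead of the robot, y to its left, z up, the work surface at z = 0. Lengths are in m, angles in rad, forces in N, time in s.
With the tool pointing down it reaches from about 0.375 to 0.975 m from the base axis. Payload 3.8 kg.
Tool frame: the origin (TCP) lies at the very end of the fingers, on their centre line; the grasp point (between the pads) lies 19 mm behind it (bot.tcp_to_grasp is the z of the grasp point in the tool frame, in m); z points along the fingers, y is the direction in which the jaws open and shut (so a half turn about z gives the same grasp; the last joint's range is limited). The gripper opens to 85 mm and grips with 20 to 120 N. Pads are 22 mm wide; open, the fingers measure 114 mm over their backs; the gripper's body (76 mm by 85 mm) begins 54 mm behind the grasp point. The pads swing forward as they close: fully open they stand 13 mm farther back than shut.
Start: joints at [-1.33, 0.264, 1.604, -0, 1.274, -0.037], TCP at [0.185, -0.649, 0.231] pointing down, gripper open.
Joint ranges: [-2.63, 2.63], [-0.94, 2.18], [0.31, 2.57], [-1.31, 4.45], [0, 2.66], [-2.55, 2.55]. Speed limits (rad/s): [2.57, 2.57, 3.14, 3.14, 3.14, 3.14].

## Interface

Orientations are given as a rotation vector (axis times angle).
In Python, from workcell import status, vision, job, bot gives the robot as it stands.
- The arm moves only by the tool apply_moves, never from a script. Its argument "deltas" is a list of rows, each a list of 7 numbers: the shift along the tool's x, y, z in m, then the turn, a rotation vector about the tool's x, y, z in rad, then the closure, from 0 (fully open) to 1 (shut). In form: [[x, y, z, rx, ry, rz, jaw], ...]. A call has 1 to 8 rows; each row is the pose to reach, as a shift and turn from the pose commanded when the call began, along the tool's axes at that moment; what a row does not reach only later rows make up. A row lasts 1/12 s, in which the tool goes at most 41.7 mm and 7.16 degrees, less where a joint would pass 70% of its speed; a pose out of reach is approached as far as the arm can. A call with a gripper value outside its range is refused whole. The fingers move at their own pace and stop on an object; "squeeze" is the grip in N (left out, the last holds). Time passes only in rows, so rows that repeat a pose let the fingers close. It gives the time, the measured TCP pose, the force and the opening at its end, in the units of the state.
- status.read_state(): the state, without advancing time (a new reading comes with each control period).
- vision.read_camera(name): name is "scene" or "top" or "wrist"; returns the picture (480x640x3 uint8, red, green, blue); there is no depth.
- vision.get_calibration(name): a dict with "fov_y" (degrees; the focal length in pixels is half the picture's height over the tangent of half this angle, whatever the lens; pixels are square), "cx", "cy" (the principal point, pixels), "R" (3x3) and "t" (3): a world point X has camera coordinates R X + t; the wrist camera has in their place "tool_from_camera" (4x4, takes a point from camera to tool coordinates, whose origin is the TCP and whose axes are the flange's). Camera axes: x right, y down, z forward; pixel columns grow to the right and rows downward; lengths in m; the calibration is good to about 2 mm. The wrist camera is an equidistant fisheye: a pixel r from the principal point sees the ray r / f radians off the axis. A picture is of the moment at which its call begins: read the wrist's pose just before it. get_calibration takes no time and is no camera call.
- job.finish_job(): hands the job in, once; it reports no verdict.
The state is a dict: "time": time; "q": joint angles; "joint_vel": joint speeds; "joint_torque": joint torques, N m; "tool_pos": TCP position; "tcp_rot": TCP orientation; "wrist_force": force on the tool from outside, world axes, zero at the start; "torque": the same for the moment, N m; "width": opening from 0.0 (shut) to 1.0 (fully open).
Only numpy, scipy, OpenCV 4.12 (cv2) and the standard library are available. Lean on these libraries where they do the work, as an engineer would, in place of code of your own. Each camera call takes 0.05 s, during which the arm holds its last target. There are 200 camera calls.

## Working session

There is one attempt and no reset: what is moved stays moved. The work goes in short steps, Python scripts to look and compute and a tool call to move; the robot and the scene stay as the last step left them, time stands still between calls to the robot, and variables do not carry over. Pictures are saved under pics/ and viewed, about 8 in all and at most 12, crops included, and the job is handed in when it is done.

Besides the shell and the picture viewer there is one more tool, called after "Call:" as name(argument=value, ...), one argument or row to a line, values as JSON. apply_moves: Moves the arm, as the interface text tells. Its arguments: {"type":"object","properties":{"deltas":{"type":"array","items":{"type":"array","items":{"type":"number"}}},"squeeze":{"type":"number"}},"required":["deltas"]}

```bash
ls; mkdir -p pics
python3 - <<'E'
from workcell import status, vision, job, bot
import cv2,numpy as np
s=status.read_state(); print({k:np.round(v,3) for k,v in s.items()}); print(bot.tcp_to_grasp)
for n in ("scene","top"):
    im=vision.read_camera(n); cv2.imwrite(f"pics/{n}0.png",im[...,::-1])
    print(n,vision.get_calibration(n))
print(vision.get_calibration("wrist"))
E
```

```text
pics
{'time': np.float64(0.0), 'q': array([-1.33 ,  0.265,  1.605,  0.   ,  1.274, -0.037]), 'joint_vel': array([ 0.   , -0.   , -0.   , -0.001, -0.   ,  0.003]), 'joint_torque': array([-1.0000e-03, -5.1511e+01, -3.6732e+01, -0.0000e+00,  1.3000e-02,
        0.0000e+00]), 'tool_pos': array([ 0.185, -0.648,  0.23 ]), 'tcp_rot': array([-3.109, -0.435,  0.   ]), 'wrist_force': array([-0.299,  0.476, -0.479]), 'torque': array([ 0.021, -0.033,  0.026]), 'width': np.float64(0.998)}
-0.0187
scene {'fov_y': 56.795625962405744, 'cx': 316.38333214596736, 'cy': 244.70505864122046, 'R': array([[-0.23200685,  0.97264749, -0.01138753],
       [ 0.80793918,  0.18617315, -0.55908304],
       [-0.54167066, -0.13891153, -0.82903346]]), 't': array([ 0.09363553, -0.39354232,  1.71136378])}
top {'fov_y': 51.7939560232179, 'cx': 325.61715229092187, 'cy': 236.75129658181817, 'R': array([[ 0.0194403 , -0.99976505,  0.0095876 ],
       [-0.981575  , -0.02090799, -0.18992994],
       [ 0.19008577, -0.00571866, -0.98175083]]), 't': array([0.02942637, 0.55027404, 1.30503428])}
{'fov_y': 65.70646984690485, 'cx': 315.7187974877537, 'cy': 246.44465346975923, 'tool_from_camera': array([[-3.95536738e-04, -9.60077264e-01, -2.79734680e-01,
         7.10737080e-02],
       [ 9.99999605e-01, -1.57261547e-04, -8.74233207e-04,
        -1.75480731e-04],
       [ 7.95339917e-04, -2.79734916e-01,  9.60076947e-01,
        -1.42517536e-01],
       [ 0.00000000e+00,  0.00000000e+00,  0.00000000e+00,
         1.00000000e+00]])}
```

View pics/top0.png

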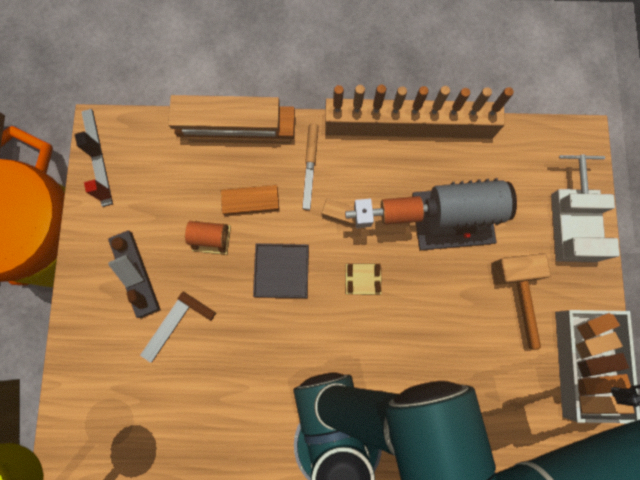

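View pics/scene0.png

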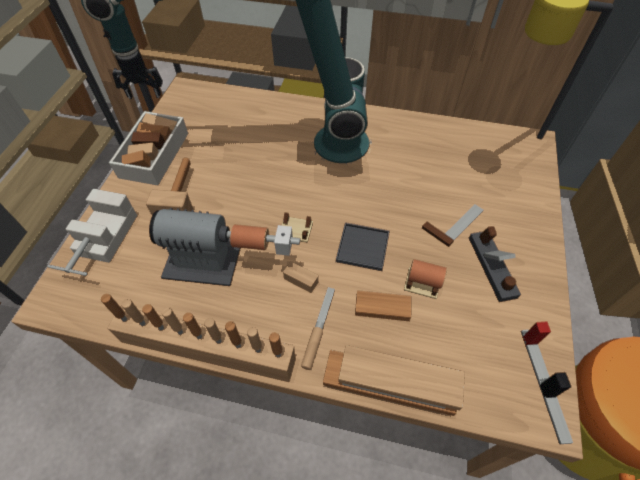

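The top view shows the spindle running left, roughly along world +y. The tip is near (348,213), collar (364,212), drum (402,209), tray (281,271), empty cradle (364,279) and full cradle (207,236). The scene view agrees, with the collar at (285,238) and the tip at (300,241).

```bash
cat > h.py <<'E'
import numpy as np, cv2
from scipy.spatial.transform import Rotation as Rn
from workcell import status, vision
def f(c): return 240/np.tan(np.radians(c["fov_y"])/2)
def ray(name,px,s=None):
    c=vision.get_calibration(name); x=np.array([px[0]-c["cx"],px[1]-c["cy"]])
    if name!="wrist":
        d=c["R"].T@np.r_[x/f(c),1]; return -c["R"].T@c["t"],d/np.linalg.norm(d)
    th=np.linalg.norm(x)/f(c); d=np.r_[x/np.linalg.norm(x)*np.sin(th),np.cos(th)]
    T=c["tool_from_camera"]; R=Rn.from_rotvec(s["tcp_rot"]).as_matrix()
    return R@T[:3,3]+s["tool_pos"],R@T[:3,:3]@d
def onz(name,px,z,s=None):
    o,d=ray(name,px,s); return o+d*(z-o[2])/d[2]
def proj(name,X,s=None):
    c=vision.get_calibration(name)
    if name!="wrist":
        p=c["R"]@X+c["t"]; return p[:2]/p[2]*f(c)+[c["cx"],c["cy"]]
    T=c["tool_from_camera"]; R=Rn.from_rotvec(s["tcp_rot"]).as_matrix()
    p=T[:3,:3].T@(R.T@(X-s["tool_pos"])-T[:3,3]); th=np.arctan2(np.hypot(*p[:2]),p[2])
    return p[:2]/np.hypot(*p[:2])*th*f(c)+[c["cx"],c["cy"]]
def tri(p1,p2,n1="top",n2="scene"):
    (a,d),(b,e)=ray(n1,p1),ray(n2,p2)
    t=np.linalg.lstsq(np.c_[d,-e],b-a,rcond=None)[0]; return (a+d*t[0]+b+e*t[1])/2, np.linalg.norm(a+d*t[0]-b-e*t[1])
def blobs(mask,box,amin=60):
    m=np.zeros_like(mask); x0,y0,x1,y1=box; m[y0:y1,x0:x1]=mask[y0:y1,x0:x1]
    cs,_=cv2.findContours(m,cv2.RETR_EXTERNAL,cv2.CHAIN_APPROX_NONE)
    return [cv2.minAreaRect(c) for c in sorted(cs,key=cv2.contourArea)[::-1] if cv2.contourArea(c)>amin]
E
python3 - <<'E'
from h import *
np.set_printoptions(precision=4,suppress=True)
t=cv2.imread("pics/top0.png"); s=cv2.imread("pics/scene0.png")
ht,hs=[cv2.cvtColor(i,cv2.COLOR_BGR2HSV) for i in(t,s)]
dk=cv2.inRange(ht,(0,0,0),(180,110,80))
r=blobs(dk,(240,230,320,310))[0]; print("tray",r); c=cv2.boxPoints(r)
P=np.array([onz("top",p,.015)[:2] for p in c]); print(P,P.mean(0),np.linalg.norm(P-np.roll(P,1,0),axis=1))
red=lambda h:cv2.inRange(h,(3,150,60),(11,255,255))
for nm,h,b in(("top",ht,(378,190,430,228)),("scene",hs,(222,215,272,255)),("top",ht,(175,210,240,260))):
    for r in blobs(red(h),b)[:2]:
        print(nm,"red",r,onz(nm,r[0],.156), [onz(nm,p,.156)[:2] for p in cv2.boxPoints(r)])
yel=cv2.inRange(ht,(20,60,120),(32,255,255))
for r in blobs(yel,(335,255,395,305))[:2]: print("cradle",r,[onz("top",p,.015)[:2] for p in cv2.boxPoints(r)],onz("top",r[0],.015))
big=np.hstack([cv2.resize(t[185:305,330:430],None,fx=4.5,fy=4.5,interpolation=cv2.INTER_CUBIC)[:540],cv2.resize(s[205:295,270:330],None,fx=6,fy=6,interpolation=cv2.INTER_CUBIC)[:540]])
cv2.imwrite("pics/c1.png",big[:, :800]); print(big.shape)
print(tri((348,213),(300,241)))
E
```

```text
tray ((280.5, 270.5), (51.0, 53.0), 90.0)
[[0.5289 0.2412]
 [0.5321 0.0923]
 [0.3893 0.0885]
 [0.3863 0.2345]] [0.4592 0.1641] [0.1428 0.1489 0.1429 0.146 ]
top red ((403.27056884765625, 209.97540283203125), (24.987863540649414, 38.93036651611328), 84.80557250976562) [ 0.6037 -0.1565  0.156 ] [array([ 0.6309, -0.1039]), array([ 0.6425, -0.204 ]), array([ 0.5767, -0.2087]), array([ 0.5654, -0.1095])]
top red ((203.67327880859375, 234.26731872558594), (36.617366790771484, 23.681884765625), 5.710593223571777) [0.5294 0.3498 0.156 ] [array([0.5028, 0.3968]), array([0.5637, 0.3953]), array([0.5562, 0.3023]), array([0.4954, 0.3047])]
cradle ((363.0, 279.0), (30.0, 34.0), 90.0) [array([ 0.4805, -0.0181]), array([ 0.4825, -0.1132]), array([ 0.3989, -0.1131]), array([ 0.397, -0.019])] [ 0.4394 -0.0658  0.015 ]
(540, 810, 3)
(array([ 0.5892, -0.0081,  0.1647]), np.float64(0.012834581232006299))
```

View pics/c1.png

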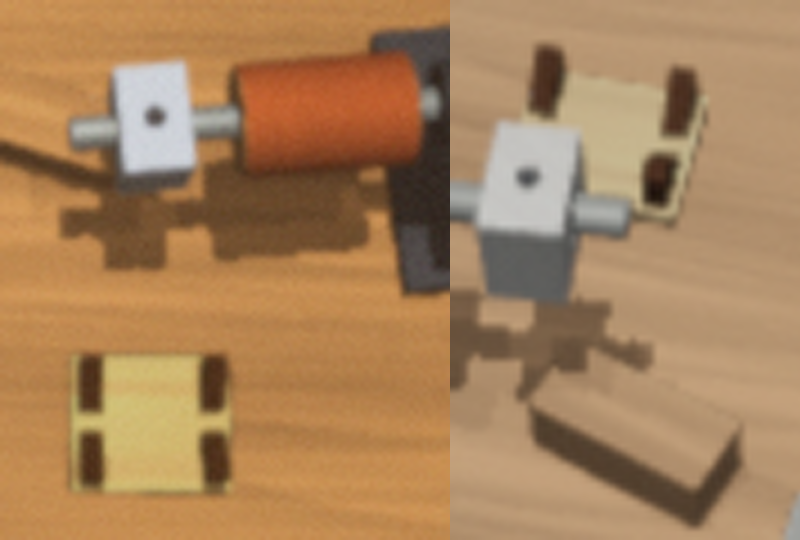

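In the crop, the tip end is at top px (346,214.3) and scene px (299.7,240.8). The collar's screw hole is at top (364.4,210.8) and scene (283,234.7). The V cradle's notches lie along the image row at y≈278.6, centred near x≈363.8.

```bash
cat >> h.py <<'E'
def plan(pos,yaw,s=None):
    """delta in tool frame to a downward pose at TCP pos with tool y at world angle yaw (rad)"""
    s=s or status.read_state(); R=Rn.from_rotvec(s["tcp_rot"])
    y=np.r_[np.cos(yaw),np.sin(yaw),0]; z=np.r_[0,0,-1.]; G=Rn.from_matrix(np.c_[np.cross(y,z),y,z])
    return np.round(np.r_[R.inv().apply(np.array(pos)-s["tool_pos"]),(R.inv()*G).as_rotvec()],4)
E
python3 - <<'E'
from h import *
np.set_printoptions(precision=4,suppress=True)
print("hole",tri((364.4,210.8),(283,234.7)),onz("top",(364.4,210.8),.186),onz("scene",(283,234.7),.186))
print("tip",onz("top",(346,214.3),.160),onz("scene",(299.7,240.8),.16))
print("cradle",[onz("top",p,.044) for p in((350,278.6),(377.6,278.9),(363.8,278.6))])
print(plan((.59,-.03,.40),.1),plan((.185,-.65,.40),-1.29))
E
```

```text
hole (array([ 0.5916, -0.0518,  0.1845]), np.float64(0.0050599401168287365)) [ 0.5918 -0.0542  0.186 ] [ 0.5924 -0.0489  0.186 ]
tip [ 0.5881 -0.0096  0.16  ] [ 0.5849 -0.0037  0.16  ]
cradle [array([ 0.4367, -0.028 ,  0.044 ]), array([ 0.4374, -0.1032,  0.044 ]), array([ 0.4375, -0.0656,  0.044 ])]
[ 0.5591 -0.484  -0.1689 -0.0016 -0.0015 -1.393 ] [-0.0004  0.0011 -0.1699 -0.002  -0.0001 -0.003 ]
```

Call:
apply_moves(
  deltas=[
    [0,0,-0.04,0,0,0,0],
    [0,0,-0.08,0,0,0,0],
    [0,0,-0.12,0,0,0,0],
    [0,0,-0.16,0,0,-0.1,0],
    [0.03,-0.026,-0.17,0,0,-0.22,0],
    [0.06,-0.052,-0.17,0,0,-0.34,0],
    [0.09,-0.078,-0.17,0,0,-0.46,0],
    [0.12,-0.104,-0.17,0,0,-0.58,0],
  ],
)

```text
time: 0.77
tool_pos: [0.2724, -0.5149, 0.4012]
tcp_rot: [2.854, 1.313, 0.0]
wrist_force: [1.0, -0.3, -0.0]
width: 0.998
```

Run:
```python
from h import *
s=status.read_state(); print(s["time"],s["tool_pos"],s["q"]); print(plan((.59,-.01,.36),.1))
```

```text
0.7667 [ 0.27242638 -0.51488329  0.40121358] [-1.12704631e+00  3.11435066e-02  1.56303633e+00  2.49893628e-04
  1.54735220e+00 -4.18882911e-01]
[ 5.900e-01 -8.720e-02  4.130e-02  2.000e-04 -1.000e-04 -8.082e-01]
```

Call:
apply_moves(
  deltas=[
    [0.04,-0.006,0,0,0,-0.12,0],
    [0.08,-0.012,0,0,0,-0.24,0],
    [0.12,-0.018,0,0,0,-0.36,0],
    [0.16,-0.024,0,0,0,-0.48,0],
    [0.2,-0.03,0,0,0,-0.6,0],
    [0.24,-0.036,0,0,0,-0.72,0],
    [0.28,-0.042,0,0,0,-0.808,0],
    [0.32,-0.048,0,0,0,-0.808,0],
  ],
)

```text
time: 1.43
tool_pos: [0.4454, -0.2408, 0.4009]
tcp_rot: [-2.109, -2.328, 0.0]
wrist_force: [1.5, 0.3, -0.5]
width: 0.998
```

Run:
```python
from h import *
s=status.read_state(); print(s["time"],s["tool_pos"],s["q"]); print(plan((.59,-.04,.34),.1))
```

```text
1.4333 [ 0.44538871 -0.24079057  0.40093183] [-5.44817134e-01 -1.18010418e-01  1.70683559e+00 -4.29602192e-06
  1.55306304e+00 -6.43436133e-01]
[ 0.1856  0.1637  0.0609 -0.0002 -0.0002 -0.0014]
```

Call:
apply_moves(
  deltas=[
    [0.03,0.027,0,0,0,0,0],
    [0.06,0.053,0,0,0,0,0],
    [0.09,0.08,0,0,0,0,0],
    [0.12,0.106,0.01,0,0,0,0],
    [0.15,0.132,0.03,0,0,0,0],
    [0.18,0.16,0.05,0,0,0,0],
    [0.186,0.164,0.06,0,0,0,0],
    [0.186,0.164,0.06,0,0,0,0],
  ],
)

```text
time: 2.1
tool_pos: [0.5899, -0.0389, 0.336]
tcp_rot: [-2.104, -2.324, 0.006]
wrist_force: [-0.4, -0.5, -0.6]
width: 0.999
```

Run:
```python
from h import *
s=status.read_state(); print(s["time"],s["tool_pos"],s["q"],s["tcp_rot"])
im=vision.read_camera("wrist")[...,::-1].copy(); cv2.imwrite("pics/w1.png",im)
for p in ((.592,-.052,.186),(.587,-.007,.16),(.604,-.1565,.156)): print(proj("wrist",np.array(p),s))
```

```text
2.1 [ 0.5898729  -0.03892076  0.33602604] [-1.08573846e-01  6.39640336e-02  1.64441058e+00  9.49672171e-04
  1.44117979e+00 -2.07759418e-01] [-2.1040335  -2.32350703  0.0061293 ]
[318.25129616 246.32430361]
[317.75161397 187.40222836]
[319.70512671 339.5263051 ]
```

View pics/w1.png

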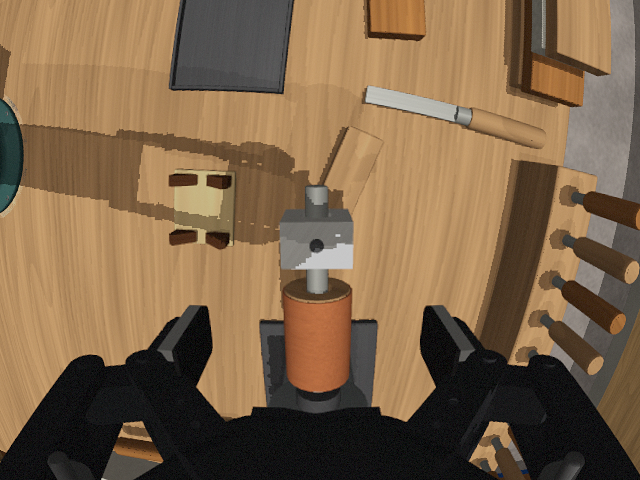

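The wrist view has the collar hole at (316.5,245), predicted (318,246). The spindle is nearly vertical in the image, with the tip at (316,187). The drum spans rows 283–388 and the V cradle is at (202,208).

Run:
```python
from h import *
np.set_printoptions(precision=4,suppress=True)
s=dict(status.read_state()); s["tool_pos"]=np.array([.5898729,-.03892076,.33602604]); s["tcp_rot"]=np.array([-2.1040335,-2.32350703,.0061293])
im=cv2.imread("pics/w1.png"); h=cv2.cvtColor(im,cv2.COLOR_BGR2HSV)
m=cv2.inRange(h,(3,110,40),(14,255,255)); P=[]
for v in range(305,372,4):
    u=np.where(m[v,275:362])[0]+275; P.append(onz("wrist",((u.min()+u.max())/2,v),.156,s))
P=np.array(P); k=np.polyfit(P[:,1],P[:,0],1); print("drum axis slope",k[0],"x at y=-.05,-.0,-.15",np.polyval(k,[-.05,0,-.15]))
g=cv2.inRange(h,(0,0,60),(180,60,255))
for v in (190,195,200,204,272,276,280):
    u=np.where(g[v,296:340])[0]+296; print(v,u.min(),u.max(),onz("wrist",((u.min()+u.max())/2,v),.165,s))
w=cv2.inRange(h,(0,0,60),(180,70,255)); r=blobs(w,(270,206,365,272))[0]; print("collar",r)
print("hole",onz("wrist",(316.5,245),.186,s),"tip",onz("wrist",(316.5,186.5),.165,s))
# drum end faces, top line: near row 283-288 and far 388
for v in (301,388): print("drum end top",onz("wrist",(317,v),.188,s))
# cradle saddles approx centre in wrist
print("cradle",[onz("wrist",p,.044,s) for p in((200,180),(199,239))])
print("tray",[onz("wrist",p,.018,s) for p in((170,90),(283,93))])
```

```text
drum axis slope -0.10624882832525841 x at y=-.05,-.0,-.15 [0.5902 0.5849 0.6008]
190 305 327 [ 0.5857 -0.0088  0.165 ]
195 305 327 [ 0.5861 -0.013   0.165 ]
200 305 327 [ 0.5865 -0.0173  0.165 ]
204 305 327 [ 0.5869 -0.0208  0.165 ]
272 306 327 [ 0.5934 -0.082   0.165 ]
276 306 327 [ 0.5938 -0.0858  0.165 ]
280 307 327 [ 0.5946 -0.0896  0.165 ]
collar ((316.5, 238.5), (65.0, 73.0), 90.0)
hole [ 0.5905 -0.051   0.186 ] tip [ 0.5858 -0.0057  0.165 ]
drum end top [ 0.5958 -0.1     0.188 ]
drum end top [ 0.6052 -0.1933  0.188 ]
cradle [array([ 0.4452, -0.0239,  0.044 ]), array([ 0.4461, -0.0981,  0.044 ])]
tray [array([0.3866, 0.0886, 0.018 ]), array([0.5344, 0.0892, 0.018 ])]
```

Run:
```python
from h import *
print(plan((.5904,-.0515,.141),.106))
```

```text
[-0.0109  0.0009  0.1971 -0.006  -0.0008 -0.0082]
```

Call:
apply_moves(
  deltas=[
    [-0.011,0.001,0.035,-0.005,0,-0.008,0],
    [-0.011,0.001,0.07,-0.005,0,-0.008,0],
    [-0.011,0.001,0.105,-0.005,0,-0.008,0],
    [-0.011,0.001,0.135,-0.005,0,-0.008,0],
    [-0.011,0.001,0.16,-0.005,0,-0.008,0],
    [-0.011,0.001,0.18,-0.005,0,-0.008,0],
    [-0.011,0.001,0.195,-0.005,0,-0.008,0],
    [-0.011,0.001,0.197,-0.005,0,-0.008,0],
  ],
)

```text
time: 2.82
tool_pos: [0.59, -0.0545, 0.1417]
tcp_rot: [-2.106, -2.331, -0.0]
wrist_force: [-1.0, 0.3, -0.7]
width: 0.997
```

Run:
```python
from h import *
s=status.read_state(); print(plan((.5904,-.0515,.141),.106,s),s["wrist_force"])
```

```text
[ 0.0029  0.0007  0.0007 -0.0002 -0.0005 -0.0048] [-0.95560869  0.29398552 -0.65934202]
```

Close with a light grip, fixing the small offset.

Call:
apply_moves(
  deltas=[
    [0.003,0.0005,0.0005,0,0,-0.005,0.1],
    [0.003,0.0005,0.0005,0,0,-0.005,0.2],
    [0.003,0.0005,0.0005,0,0,-0.005,0.3],
    [0.003,0.0005,0.0005,0,0,-0.005,0.5],
    [0.003,0.0005,0.0005,0,0,-0.005,0.6],
    [0.003,0.0005,0.0005,0,0,-0.005,0.6],
    [0.003,0.0005,0.0005,0,0,-0.005,0.6],
    [0.003,0.0005,0.0005,0,0,-0.005,0.6],
  ],
  squeeze=40,
)

```text
time: 3.48
tool_pos: [0.5913, -0.0508, 0.146]
tcp_rot: [2.096, 2.337, 0.001]
wrist_force: [-8.0, -2.4, 6.1]
width: 0.701
```

Run:
```python
from h import *
s=status.read_state(); print(s["tool_pos"],s["width"],s["wrist_force"],s["torque"]); print(plan((.5904,-.0515,.141),.106,s))
```

```text
[ 0.59129639 -0.05075961  0.146042  ] 0.7005017500117285 [-7.95645958 -2.35525977  6.05161536] [-0.28318358  1.33385613  0.0240736 ]
[-0.0006 -0.001   0.005   0.0022  0.0012  0.0024]
```

Call:
apply_moves(
  deltas=[
    [0,0,-0.002,0,0,0,0.6],
    [0,0,-0.004,0,0,0,0.6],
    [0,0,-0.004,0,0,0,0.6],
  ],
)

```text
time: 3.73
tool_pos: [0.5938, -0.05, 0.1494]
tcp_rot: [2.095, 2.334, 0.008]
wrist_force: [0.4, -0.1, -2.4]
width: 0.701
```

Call:
apply_moves(
  deltas=[
    [0,0,0,0,0,0,0.6],
    [0,0,0,0,0,0,0.6],
    [0,0,0,0,0,0,0.6],
  ],
)

```text
time: 3.98
tool_pos: [0.593, -0.0498, 0.1477]
tcp_rot: [2.096, 2.336, 0.006]
wrist_force: [-0.6, 0.4, -2.6]
width: 0.697
```

Run:
```python
from h import *
s=status.read_state(); print(s["tool_pos"],s["width"],s["wrist_force"],s["torque"]); print(plan((.5904,-.0515,.149),.106,s))
s=status.read_state()
im=vision.read_camera("wrist")[...,::-1].copy(); cv2.imwrite("pics/w2.png",im)
```

```text
[ 0.59295845 -0.04975622  0.14773891] 0.6969470409754237 [-0.63007601  0.42881384 -2.63278366] [ 0.03692117  0.02062519 -0.02055126]
[-0.0015 -0.0027 -0.0013  0.0051 -0.      0.0021]
```

View pics/w2.png

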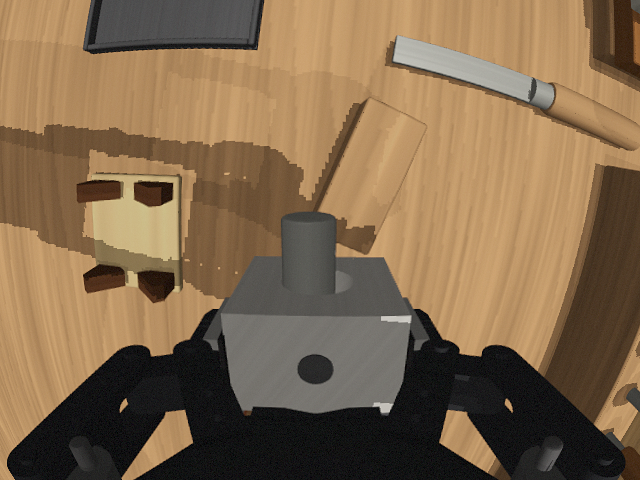

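The collar is between the pads, front face visible. The bore gap shows on the right of the spindle (336–353) and none on the left, so I'll shift the collar −y by about 2.7 mm, then slide it off.

Call:
apply_moves(
  deltas=[
    [0,-0.0015,-0.001,0.004,0,0.002,0.6],
    [0,-0.0027,-0.0015,0.004,0,0.002,0.6],
    [0.005,-0.0027,-0.0015,0.004,0,0.002,0.6],
    [0.015,-0.0027,-0.0015,0.004,0,0.002,0.6],
    [0.025,-0.0027,-0.0015,0.004,0,0.002,0.6],
    [0.035,-0.0027,-0.0015,0.004,0,0.002,0.6],
  ],
)

```text
time: 4.53
tool_pos: [0.5861, -0.0141, 0.1492]
tcp_rot: [2.1, 2.336, 0.001]
wrist_force: [-0.6, -0.4, -2.3]
width: 0.7
```

Run:
```python
from h import *
s=status.read_state(); print(s["time"],s["tool_pos"],s["width"],s["wrist_force"],s["torque"]); print(plan((.5849-.106*.06,.06,.149),.106,s))
```

```text
4.5333 [ 0.58610668 -0.01410244  0.14919644] 0.700165674550528 [-0.56779169 -0.43212084 -2.29599935] [-0.00820032  0.05949764  0.01071632]
[ 0.0745  0.0003  0.0002  0.0009 -0.0003  0.    ]
```

Call:
apply_moves(
  deltas=[
    [0.02,0,0,0,0,0,0.6],
    [0.045,0,0,0,0,0,0.6],
    [0.075,0,0,0,0,0,0.6],
    [0.1,-0.02,0,0,0,0,0.6],
    [0.13,-0.045,0,0,0,0,0.6],
    [0.16,-0.075,0,0,0,0,0.6],
    [0.18,-0.098,0.01,0,0,0,0.6],
    [0.19,-0.106,0.03,0,0,0,0.6],
  ],
)

```text
time: 5.2
tool_pos: [0.4588, 0.1657, 0.121]
tcp_rot: [2.097, 2.338, 0.007]
wrist_force: [0.1, -0.0, -2.1]
width: 0.704
```

Run:
```python
from h import *
s=status.read_state(); print(s["time"],s["tool_pos"],s["width"],s["wrist_force"]); print(plan((.4605,.164,.024),.106,s))
```

```text
5.2 [0.45881507 0.1656645  0.12099407] 0.7037467855797992 [ 0.13763562 -0.03058    -2.05005469]
[-0.002   0.0011  0.097   0.0039 -0.0019  0.0028]
```

Call:
apply_moves(
  deltas=[
    [-0.001,0.001,0.025,0.004,0,0,0.6],
    [-0.001,0.001,0.05,0.004,0,0,0.6],
    [-0.001,0.001,0.07,0.004,0,0,0.6],
    [-0.001,0.001,0.08,0.004,0,0,0.6],
    [-0.001,0.001,0.085,0.004,0,0,0.6],
    [-0.001,0.001,0.088,0.004,0,0,0.6],
    [-0.001,0.001,0.09,0.004,0,0,0.6],
    [-0.001,0.001,0.09,0.004,0,0,0.6],
  ],
)

```text
time: 5.87
tool_pos: [0.463, 0.1618, 0.0299]
tcp_rot: [-2.1, -2.335, 0.001]
wrist_force: [-0.7, 0.1, -2.0]
width: 0.699
```

Call:
apply_moves(
  deltas=[
    [0,0,0.0015,0,0,0,0.6],
    [0,0,0.003,0,0,0,0.6],
    [0,0,0.0045,0,0,0,0.6],
    [0,0,0.0045,0,0,0,0.6],
  ],
)

```text
time: 6.2
tool_pos: [0.4629, 0.1617, 0.0256]
tcp_rot: [-2.1, -2.335, 0.002]
wrist_force: [0.0, -0.6, 2.2]
width: 0.698
```

Call:
apply_moves(
  deltas=[
    [0,0,0.001,0,0,0,0.6],
    [0,0,0.001,0,0,0,0.28],
    [0,0,0.001,0,0,0,0.2],
    [0,0,0.001,0,0,0,0.1],
    [0,0,0.001,0,0,0,0],
    [0,0,0.001,0,0,0,0],
    [0,0,0,0,0,0,0],
    [0,0,0,0,0,0,0],
  ],
  squeeze=20,
)

```text
time: 6.87
tool_pos: [0.462, 0.1615, 0.0247]
tcp_rot: [-2.099, -2.335, 0.004]
wrist_force: [-0.4, -0.1, -0.4]
width: 1.001
```

Call:
apply_moves(
  deltas=[
    [0,0,-0.01,0,0,0,0],
    [0,0,-0.03,0,0,0,0],
    [0,0,-0.06,0,0,0,0],
    [0,0,-0.1,0,0,0,0],
    [0,0,-0.14,0,0,0,0],
    [0,0,-0.18,0,0,0,0],
    [0,0,-0.22,0,0,0,0],
    [0,0,-0.25,0,0,0,0],
  ],
)

```text
time: 7.53
tool_pos: [0.4635, 0.1618, 0.2796]
tcp_rot: [2.1, 2.336, 0.003]
wrist_force: [1.0, -0.1, -0.0]
width: 1.0
```

Run:
```python
from h import *
np.set_printoptions(precision=4,suppress=True)
s=status.read_state(); print(s["time"],s["tool_pos"],s["width"],s["wrist_force"])
im=vision.read_camera("top")[...,::-1].copy(); cv2.imwrite("pics/t2.png",im)
w=vision.read_camera("wrist")[...,::-1].copy(); cv2.imwrite("pics/w3.png",w)
h=cv2.cvtColor(w,cv2.COLOR_BGR2HSV)
for r in blobs(cv2.inRange(h,(0,0,110),(180,60,255)),(150,100,480,420),400)[:3]: print(r,onz("wrist",r[0],.065,s))
print(proj("wrist",np.r_[.4605,.164,.065],s))
# drum axis point: drum centre
d=np.array([-.1054,.9944]); c=np.r_[.6037,-.1565]
print(plan((.6005,-.147,.30),.106,s))
```

```text
7.5333 [0.4635 0.1618 0.2796] 0.9998983706144261 [ 0.9513 -0.0593 -0.0309]
((311.0, 215.0), (40.0, 60.0), 90.0) [0.4592 0.1611 0.065 ]
((461.70751953125, 274.4532165527344), (37.48324966430664, 16.944480895996094), 9.090276718139648) [0.6277 0.1149 0.065 ]
[312.6378 212.241 ]
[-0.3215  0.1036 -0.0204  0.0019 -0.0008  0.    ]
```

View pics/w3.png

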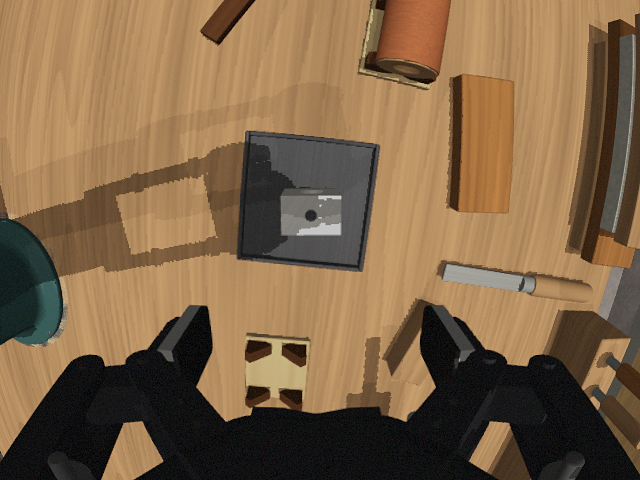

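The collar stands in the tray at (311,215), about 3 mm from the tray centre, and is released. Next, a look at the empty cradle (276,372) from above on the way to the drum.

Call:
apply_moves(
  deltas=[
    [-0.03,-0.006,-0.01,0,0,0,0],
    [-0.065,-0.013,-0.02,0,0,0,0],
    [-0.1,-0.02,-0.03,0,0,0,0],
    [-0.135,-0.028,-0.03,0,0,0,0],
    [-0.17,-0.035,-0.03,0,0,0,0],
    [-0.205,-0.042,-0.03,0,0,0,0],
    [-0.238,-0.049,-0.03,0,0,0,0],
    [-0.238,-0.049,-0.03,0,0,0,0],
  ],
)

```text
time: 8.3
tool_pos: [0.438, -0.0851, 0.3044]
tcp_rot: [-2.106, -2.33, 0.008]
wrist_force: [0.2, 0.6, 0.2]
width: 1.001
```

Run:
```python
from h import *
np.set_printoptions(precision=4,suppress=True)
s=status.read_state(); print(s["time"],s["tool_pos"],s["tcp_rot"])
w=vision.read_camera("wrist")[...,::-1].copy(); cv2.imwrite("pics/w4.png",w)
h=cv2.cvtColor(w,cv2.COLOR_BGR2HSV)
p=proj("wrist",np.r_[.44,-.065,.03],s); print(p)
x0,y0=(p-80).astype(int); cv2.imwrite("pics/w4c.png",cv2.resize(w[y0:y0+160,x0:x0+160],None,fx=3.5,fy=3.5,interpolation=cv2.INTER_CUBIC)); print(x0,y0)
y=cv2.inRange(h,(18,60,120),(35,255,255)); 
for r in blobs(y,(x0,y0,x0+160,y0+160),300)[:2]: print(r,onz("wrist",r[0],.012,s))
dk=cv2.inRange(h,(0,90,10),(16,255,110))
for r in blobs(dk,(x0,y0,x0+160,y0+160),40)[:6]: print(r,onz("wrist",r[0],.044,s))
```

```text
8.3 [ 0.438  -0.0851  0.3044] [-2.1064 -2.3296  0.0083]
[320.5409 186.3418]
240 106
((320.3139343261719, 183.27642822265625), (72.38339233398438, 83.14639282226562), 4.0141754150390625) [ 0.4397 -0.0636  0.012 ]
((262.0, 160.5), (47.42220687866211, 30.829669952392578), 6.009006023406982) [ 0.3737 -0.0409  0.044 ]
((337.0, 220.5), (17.0, 28.0), 90.0) [ 0.4618 -0.0993  0.044 ]
((296.4308166503906, 217.05386352539062), (28.90009117126465, 17.612932205200195), 7.125016689300537) [ 0.4167 -0.1     0.044 ]
((343.076416015625, 154.19775390625), (30.054485321044922, 12.23037338256836), 5.44033145904541) [ 0.4602 -0.0258  0.044 ]
((302.0000305175781, 151.0), (29.353784561157227, 11.969504356384277), 4.085616588592529) [ 0.416  -0.0269  0.044 ]
```

View pics/w4c.png

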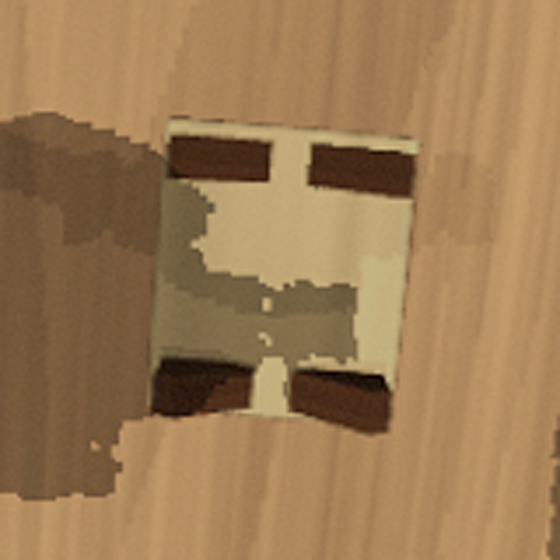

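Cradle: the base centre and the saddle midpoints both give about (0.439,-0.0635), with yaw about 0.03 rad. Next, go above the drum.

Call:
apply_moves(
  deltas=[
    [-0.017,0.031,0,0,0,0,0],
    [-0.033,0.062,0,0,0,0,0],
    [-0.05,0.093,0,0,0,0,0],
    [-0.066,0.124,0,0,0,0,0],
    [-0.083,0.155,0,0,0,0,0],
    [-0.083,0.155,0,0,0,0,0],
    [-0.083,0.155,0,0,0,0,0],
    [-0.083,0.155,0,0,0,0,0],
  ],
)

```text
time: 9.02
tool_pos: [0.6018, -0.145, 0.3033]
tcp_rot: [-2.096, -2.334, 0.005]
wrist_force: [0.4, 0.2, 0.4]
width: 0.997
```

Run:
```python
from h import *
np.set_printoptions(precision=4,suppress=True)
s=status.read_state(); print(s["time"],s["tool_pos"])
w=vision.read_camera("wrist")[...,::-1].copy(); cv2.imwrite("pics/w5.png",w)
h=cv2.cvtColor(w,cv2.COLOR_BGR2HSV); m=cv2.inRange(h,(3,110,40),(14,255,255))
v=np.where(m[:,316])[0]; print("rows",v.min(),v.max())
P=[]
for r in range(v.min()+20,v.max()-10,4):
    u=np.where(m[r,240:400])[0]+240; P.append(onz("wrist",((u.min()+u.max())/2,r),.156,s))
P=np.array(P); k=np.polyfit(P[:,1],P[:,0],1); print("axis",k,np.polyval(k,-.151),[onz("wrist",(316,r),.19,s) for r in(v.min(),v.max())])
print(plan((.6009,-.151,.139),.106,s))
```

```text
9.0167 [ 0.6018 -0.145   0.3033]
rows 182 308
axis [-0.2684  0.5547] 0.5951901753925293 [array([ 0.5967, -0.102 ,  0.19  ]), array([ 0.6068, -0.1964,  0.19  ])]
[-0.0061 -0.0007  0.1643 -0.0052 -0.0013  0.001 ]
```

View pics/w5.png

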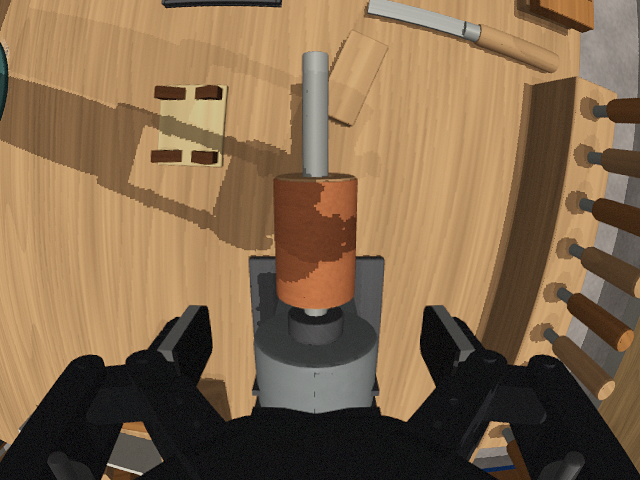

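Drum edges are at columns 274/357 and the spindle at 303–328, all centred on column ~315.5, so the tool is aligned laterally. Drum rows 182–308 put its centre at y≈-0.149. The shadow upset the mask's axis fit, so I'm ignoring that number. Descend.

Call:
apply_moves(
  deltas=[
    [-0.004,-0.0005,0.035,-0.005,0,0,0],
    [-0.004,-0.0005,0.07,-0.005,0,0,0],
    [-0.004,-0.0005,0.1,-0.005,0,0,0],
    [-0.004,-0.0005,0.125,-0.005,0,0,0],
    [-0.004,-0.0005,0.145,-0.005,0,0,0],
    [-0.004,-0.0005,0.158,-0.005,0,0,0],
    [-0.004,-0.0005,0.162,-0.005,0,0,0],
    [-0.004,-0.0005,0.162,-0.005,0,0,0],
  ],
)

```text
time: 9.73
tool_pos: [0.6007, -0.1498, 0.142]
tcp_rot: [2.1, 2.336, 0.002]
wrist_force: [-0.1, 0.8, 0.8]
width: 1.002
```

Call:
apply_moves(
  deltas=[
    [0,0,0,0,0,0,0.08],
    [0,0,0,0,0,0,0.14],
    [0,0,0,0,0,0,0.18],
    [0,0,0,0,0,0,0.24],
    [0,0,0,0,0,0,0.5],
    [0,0,0,0,0,0,0.5],
    [0,0,0,0,0,0,0.5],
    [0,0,0,0,0,0,0.5],
  ],
  squeeze=40,
)

```text
time: 10.4
tool_pos: [0.6022, -0.1508, 0.1441]
tcp_rot: [2.099, 2.334, 0.003]
wrist_force: [-2.5, 0.4, 6.1]
width: 0.743
```

Run:
```python
from h import *
s=status.read_state(); print(s["time"],s["tool_pos"],s["width"],s["wrist_force"],s["torque"],plan((.6009,-.151,.139),.106,s))
```

```text
10.4 [ 0.60222431 -0.15081395  0.14414593] 0.7429650545037138 [-2.5402764   0.37427517  6.11221243] [-0.00531937  0.41582083  0.00967604] [-0.     -0.0014  0.0051  0.0033  0.0008 -0.    ]
```

Call:
apply_moves(
  deltas=[
    [0,0,-0.002,0,0,0,0.5],
    [0,0,-0.004,0,0,0,0.5],
    [0,0,-0.004,0,0,0,0.5],
    [0,0,-0.004,0,0,0,0.5],
  ],
)

```text
time: 10.73
tool_pos: [0.6014, -0.1504, 0.1458]
tcp_rot: [2.1, 2.335, 0.002]
wrist_force: [0.5, 0.2, -3.0]
width: 0.747
```

Run:
```python
from h import *
s=status.read_state(); print(s["tool_pos"],s["width"],s["wrist_force"],s["torque"],plan((.6009,-.151,.147),.106,s))
w=vision.read_camera("wrist")[...,::-1].copy(); cv2.imwrite("pics/w6.png",w[:440])
```

```text
[ 0.60143082 -0.15038647  0.14584109] 0.7474936912377114 [ 0.45074527  0.15194232 -3.04889749] [0.00874055 0.00423418 0.00736248] [-0.0006 -0.0006 -0.0012  0.0014 -0.0003 -0.0001]
```

View pics/w6.png

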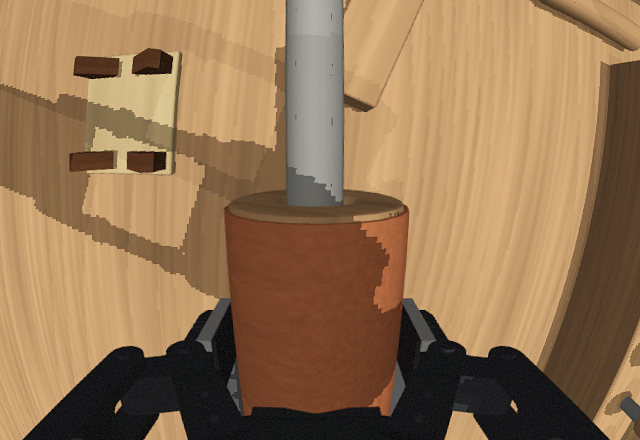

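The drum (229–408) is gripped with the spindle (286–344) nearly centred in it. The load is about 3 N, so it hangs free. Slide in stages, watching force.

Call:
apply_moves(
  deltas=[
    [0,-0.0005,-0.001,0,0,0,0.5],
    [0.008,-0.0005,-0.001,0,0,0,0.5],
    [0.018,-0.0005,-0.001,0,0,0,0.5],
    [0.03,-0.0005,-0.001,0,0,0,0.5],
    [0.042,-0.0005,-0.001,0,0,0,0.5],
    [0.054,-0.0005,-0.001,0,0,0,0.5],
    [0.066,-0.0005,-0.001,0,0,0,0.5],
    [0.07,-0.0005,-0.001,0,0,0,0.5],
  ],
)

```text
time: 11.45
tool_pos: [0.5934, -0.0784, 0.1473]
tcp_rot: [2.098, 2.337, 0.003]
wrist_force: [0.1, 0.2, -3.4]
width: 0.744
```

Run:
```python
from h import *
s=status.read_state(); print(s["tool_pos"],s["width"],s["wrist_force"],s["torque"],plan((.5849+.106*.08+.0004,-.08,.147),.106,s))
```

```text
[ 0.59337278 -0.07837801  0.14733546] 0.7440222560213179 [ 0.14885754  0.15380607 -3.42448284] [-0.0521586  -0.03942102 -0.00565824] [-0.0017  0.0002  0.0003  0.0018 -0.0008  0.0018]
```

Still free, so continue to past the tip.

Call:
apply_moves(
  deltas=[
    [0.015,0,0,0,0,0,0.5],
    [0.03,0,0,0,0,0,0.5],
    [0.045,0,0,0,0,0,0.5],
    [0.06,0,0,0,0,0,0.5],
    [0.075,0,0,0,0,0,0.5],
    [0.09,0,0,0,0,0,0.5],
    [0.105,0,0,0,0,0,0.5],
    [0.115,0,0,0,0,0,0.5],
  ],
)

```text
time: 12.12
tool_pos: [0.5812, 0.0357, 0.1473]
tcp_rot: [2.099, 2.336, 0.003]
wrist_force: [-0.4, 0.1, -2.9]
width: 0.746
```

Run:
```python
from h import *
s=status.read_state(); print(s["tool_pos"],s["width"],s["wrist_force"],s["torque"],plan((.5849-.106*.08,.08,.16),.106,s))
```

```text
[0.58115626 0.03567113 0.14733257] 0.7460141485293824 [-0.35655227  0.14693018 -2.94321353] [ 0.01537888  0.02568988 -0.00021408] [ 0.0446  0.     -0.0126  0.0019 -0.0006  0.0009]
```

Call:
apply_moves(
  deltas=[
    [0.02,0,-0.005,0,0,0,0.5],
    [0.045,0,-0.01,0,0,0,0.5],
    [0.05,-0.015,-0.012,0,0,0.02,0.5],
    [0.05,-0.045,-0.012,0,0,0.04,0.5],
    [0.045,-0.08,-0.012,0,0,0.06,0.5],
    [0.042,-0.115,-0.012,0,0,0.076,0.5],
    [0.025,-0.14,-0.012,0,0,0.076,0.5],
    [0,-0.149,-0.012,0,0,0.076,0.5],
  ],
)

```text
time: 12.78
tool_pos: [0.4289, 0.0189, 0.158]
tcp_rot: [-2.183, -2.257, 0.001]
wrist_force: [0.8, 0.1, -3.0]
width: 0.747
```

Run:
```python
from h import *
s=status.read_state(); print(s["tool_pos"],s["width"],s["wrist_force"],s["torque"],plan((.439,-.0635,.12),.03,s))
```

```text
[0.42890563 0.01890888 0.15801766] 0.7466184701976281 [ 0.76700954  0.14708934 -2.96604452] [-0.05581405 -0.00952184  0.01417376] [-0.0827  0.0074  0.0379 -0.0016 -0.0009  0.003 ]
```

Call:
apply_moves(
  deltas=[
    [-0.025,0.002,0,0,0,0.003,0.5],
    [-0.05,0.005,0,0,0,0.003,0.5],
    [-0.072,0.007,0.005,0,0,0.003,0.5],
    [-0.083,0.0075,0.02,0,0,0.003,0.5],
    [-0.083,0.0075,0.038,0,0,0.003,0.5],
    [-0.083,0.0075,0.05,0,0,0.003,0.5],
    [-0.083,0.0075,0.058,0,0,0.003,0.5],
    [-0.083,0.0075,0.058,0,0,0.003,0.5],
  ],
)

```text
time: 13.45
tool_pos: [0.4419, -0.0645, 0.0992]
tcp_rot: [-2.19, -2.25, 0.001]
wrist_force: [0.0, 0.9, -3.2]
width: 0.744
```

Run:
```python
from h import *
np.set_printoptions(precision=4,suppress=True)
s=status.read_state(); print(s["time"],s["tool_pos"],s["width"],s["wrist_force"],plan((.439,-.0645,.06),.03,s))
w=vision.read_camera("wrist")[...,::-1].copy(); cv2.imwrite("pics/w7.png",w)
```

```text
13.45 [ 0.4419 -0.0645  0.0992] 0.744099698300812 [ 0.025   0.8621 -3.1879] [ 0.     -0.0028  0.0392 -0.0016 -0.001  -0.003 ]
```

View pics/w7.png

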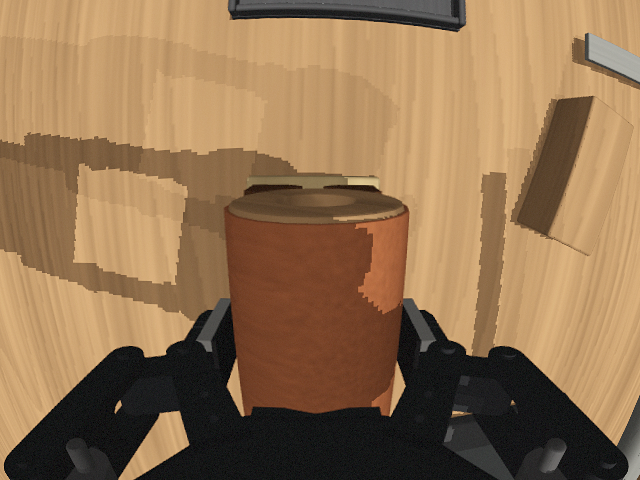

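The drum (centre column 317) is above the cradle's edge (245–380, centre 312.5), which is parallel to it. That agrees with the planned −2.8 mm shift. Lower it.

Call:
apply_moves(
  deltas=[
    [0,-0.0028,0.01,0,0,0,0.5],
    [0,-0.0028,0.02,0,0,0,0.5],
    [0,-0.0028,0.03,0,0,0,0.5],
    [0,-0.0028,0.037,0,0,0,0.5],
    [0,-0.0028,0.042,0,0,0,0.5],
    [0,-0.0028,0.044,0,0,0,0.5],
    [0,-0.0028,0.046,0,0,0,0.5],
    [0,-0.0028,0.046,0,0,0,0.5],
  ],
)

```text
time: 14.17
tool_pos: [0.4408, -0.0651, 0.0547]
tcp_rot: [2.191, 2.251, 0.002]
wrist_force: [0.5, -0.7, -4.1]
width: 0.745
```

Call:
apply_moves(
  deltas=[
    [0,-0.001,0.0015,0,0,0,0.5],
    [0,-0.001,0.003,0,0,0,0.5],
    [0,-0.001,0.0045,0,0,0,0.5],
    [0,-0.001,0.006,0,0,0,0.5],
    [0,-0.001,0.006,0,0,0,0.5],
  ],
)

```text
time: 14.58
tool_pos: [0.4397, -0.0651, 0.0488]
tcp_rot: [2.19, 2.251, 0.002]
wrist_force: [-0.4, -0.1, -3.6]
width: 0.742
```

Call:
apply_moves(
  deltas=[
    [0,0,0.0012,0,0,0,0.5],
    [0,0,0.0024,0,0,0,0.5],
    [0,0,0.0036,0,0,0,0.5],
    [0,0,0.0036,0,0,0,0.5],
  ],
)

```text
time: 14.92
tool_pos: [0.44, -0.0652, 0.0475]
tcp_rot: [2.191, 2.251, 0.001]
wrist_force: [-8.9, 3.3, 16.6]
width: 0.747
```

Call:
apply_moves(
  deltas=[
    [0,-0.001,-0.001,0,0,0,0.5],
    [0,-0.001,-0.0018,0,0,0,0.5],
    [0,-0.001,-0.0018,0,0,0,0.5],
  ],
  squeeze=30,
)

```text
time: 15.17
tool_pos: [0.4391, -0.0653, 0.0475]
tcp_rot: [2.19, 2.25, 0.003]
wrist_force: [0.0, -0.5, -1.0]
width: 0.748
```

Barely loaded now (about 2 N on the cradle). Release and rise.

Call:
apply_moves(
  deltas=[
    [0,0,0,0,0,0,0.24],
    [0,0,0,0,0,0,0.2],
    [0,0,0,0,0,0,0.12],
    [0,0,0,0,0,0,0],
    [0,0,0,0,0,0,0],
    [0,0,0,0,0,0,0],
    [0,0,0,0,0,0,0],
    [0,0,-0.005,0,0,0,0],
  ],
)

```text
time: 15.83
tool_pos: [0.4379, -0.065, 0.0515]
tcp_rot: [-2.191, -2.251, -0.001]
wrist_force: [-0.5, 0.3, -0.1]
width: 1.0
```

Call:
apply_moves(
  deltas=[
    [0,0,-0.015,0,0,0,0],
    [0,0,-0.04,0,0,0,0],
    [0,0,-0.075,0,0,0,0],
    [0,0,-0.11,0,0,0,0],
    [0,0,-0.15,0,0,0,0],
    [0,0,-0.19,0,0,0,0],
    [0,0,-0.23,0,0,0,0],
    [0,0,-0.26,0,0,0,0],
  ],
)

```text
time: 16.5
tool_pos: [0.4389, -0.0653, 0.3167]
tcp_rot: [2.188, 2.247, 0.006]
wrist_force: [1.2, 0.2, 0.7]
width: 1.0
```

Run:
```python
from h import *
np.set_printoptions(precision=4,suppress=True)
s=status.read_state(); print(s["time"],s["tool_pos"],s["width"],s["wrist_force"])
w=vision.read_camera("wrist")[...,::-1].copy(); t=vision.read_camera("scene")[...,::-1].copy()
cv2.imwrite("pics/w8.png",np.hstack([w[60:440,180:460],cv2.resize(t[180:320,220:400],None,fx=2.7,fy=2.7)[:380]]))
h=cv2.cvtColor(w,cv2.COLOR_BGR2HSV); m=cv2.inRange(h,(2,110,30),(15,255,255))
for r in blobs(m,(240,90,400,300),800)[:2]: print(r,onz("wrist",r[0],.075,s),onz("wrist",r[0],.059,s))
print(proj("wrist",np.r_[.439,-.0635,.059],s))
```

```text
16.5 [ 0.4389 -0.0653  0.3167] 0.9996703437489101 [1.2012 0.1712 0.7022]Traceback (most recent call last):
  File "<stdin>", line 5, in <module>
    return _nx.concatenate(arrs, 1, dtype=dtype, casting=casting)
           ~~~~~~~~~~~~~~~^^^^^^^^^^^^^^^^^^^^^^^^^^^^^^^^^^^^^^^
ValueError: all the input array dimensions except for the concatenation axis must match exactly, but along dimension 0, the array at index 0 has size 380 and the array at index 1 has size 378
```

Run:
```python
from h import *
np.set_printoptions(precision=4,suppress=True)
s=status.read_state(); print(s["time"],s["tool_pos"],s["width"],s["wrist_force"])
w=vision.read_camera("wrist")[...,::-1].copy(); t=vision.read_camera("scene")[...,::-1].copy()
cv2.imwrite("pics/w8.png",np.hstack([w[62:440,180:460],cv2.resize(t[180:320,220:400],None,fx=2.7,fy=2.7)[:378]]))
h=cv2.cvtColor(w,cv2.COLOR_BGR2HSV); m=cv2.inRange(h,(2,110,30),(15,255,255))
for r in blobs(m,(240,90,400,300),800)[:2]: print(r,onz("wrist",r[0],.075,s),onz("wrist",r[0],.059,s))
print(proj("wrist",np.r_[.439,-.0635,.059],s))
```

```text
16.6 [ 0.4416 -0.0659  0.3199] 0.9999651495324662 [ 0.5372 -0.742   0.5278]
((310.48651123046875, 198.98573303222656), (69.11222839355469, 132.17123413085938), 1.5911402702331543) [ 0.4392 -0.0559  0.075 ] [ 0.4392 -0.0584  0.059 ]
((258.0, 197.0), (106.0, 36.0), 90.0) [ 0.3836 -0.0547  0.075 ] [ 0.3814 -0.0572  0.059 ]
[310.1525 203.5406]
```

View pics/w8.png

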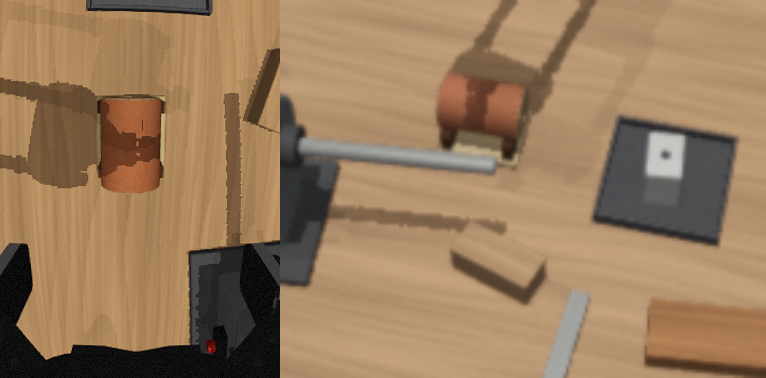

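The drum lies square in the V (wrist px about 280–342 × 160–254) and the collar is in the tray. The offcut and other things look undisturbed. One lengthwise check by numbers.

Run:
```python
from h import *
np.set_printoptions(precision=4,suppress=True)
s=dict(status.read_state()); print(s["time"],s["tool_pos"])
w=vision.read_camera("wrist")[...,::-1]; h=cv2.cvtColor(np.ascontiguousarray(w),cv2.COLOR_BGR2HSV)
m=cv2.inRange(h,(4,150,50),(15,255,255)); v=np.where(m[:300,312])[0]; v=v[v>100]; print(v.min(),v.max())
e=[onz("wrist",(311,r),.092,s)[1] for r in (160,254,v.min(),v.max())]; print(e,(e[0]+e[1])/2)
t0=cv2.imread("pics/top0.png"); t=vision.read_camera("top")[...,::-1]
d=cv2.absdiff(t0,np.ascontiguousarray(t)).max(2)>60
mm=cv2.inRange(cv2.cvtColor(np.ascontiguousarray(t),cv2.COLOR_BGR2HSV),(3,150,60),(11,255,255))
for r in blobs(mm,(335,250,400,310)): print("top",r,onz("top",r[0],.065))
for n,(x0,y0,x1,y1) in dict(mallet=(490,245,555,350),plane=(105,225,165,320),square=(135,285,220,365),spare=(180,215,235,255),offb=(215,180,282,218),chisel=(298,120,322,212)).items(): print(n,d[y0:y1,x0:x1].sum())
```

```text
16.7 [ 0.4388 -0.0653  0.3136]
164 257
[np.float64(-0.012556542278747203), np.float64(-0.10811950352106131), np.float64(-0.01648639193025067), np.float64(-0.11135372472561317)] -0.06033802289990425
top ((367.5, 278.0), (20.0, 9.0), 90.0) [ 0.437  -0.0737  0.065 ]
mallet 0
plane 0
square 0
spare 0
offb 0
chisel 0
```

```bash
python3 -c "
from workcell import job; print(job.finish_job())"
```

```text
the job is handed in; nothing more can be done
None
```

I pulled the collar off the spindle and set it in the tray, then slid the drum off and laid it in the empty V cradle. I handed the job in at about 17 s of the 64 s allowed. The hand-in gives no verdict.

**Collar:** it stands on a side face about 3 mm from the tray's middle, released.

**Drum:**
- It lies about 0–1 mm off the middle across the V and within about 4 mm of it lengthwise.
- Its axis is parallel to the V to within a few hundredths of a radian.

**Forces:**
- The wrist force stayed near the parts' own weight (about 2–3 N) at each reading while sliding off.
- Closing the fingers pressed each part lightly on the spindle, about 6–10 N.
- The drum's touchdown peaked at about 20 N, and I eased it to about 2 N before opening.

**Bystanders:** comparing the top camera before and after shows no change at the mallet, plane, try square, spare drum, offcut B or chisel. Offcut A was checked by eye only and looked undisturbed.

**Checks that disagreed:**
- Colour masks were upset by shadows: the drum's axis fit before the grasp and its length in the last wrist view. I used edge positions instead.
- The last top-camera mask caught only a shadowed fragment of the drum, at y = -0.074. I discarded it in favour of the wrist view's -0.060 to -0.064.
- My first by-eye cradle readings differed by up to 8 mm, and the close look settled it.

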